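# Uncover the truffle, hang the lid and hold the dish out to the guest

### The job

Serve the truffle to the guest who stands across the counter: take the lid off the little handled dish, hang it by its bow handle on the hook stand and let go of it. Then pick the dish up by its own handle, lift it clear of the counter, and give it a quarter turn in the air so that its handle points back towards you, square with the guest's place mat, keeping the dish level so that the truffle stays in its middle. Finish holding it out, level and still, over the middle of the mat and about 10 cm above it - do not put it down or let go - with the lid still on its hook and the coffee glass, spoon and biscuit jar left alone.

Things in the scene. Friction and masses are not known exactly. Their poses are not given: they have to be found in the camera images.
- dish: Loose white round dish, 132 mm across, 24 mm high, 0.26 kg. Origin: centre of its underside, z up. Its shallow well rises about 7 degrees from the middle to radius 34 mm, then steeply to a flat flange (radius 54 to 66, height 24 mm). A level handle 14 mm wide, 12 mm tall runs along the dish's -x, radius 63 to 155 mm; at the start it points to the robot's left (+y, give or take 0.3 rad).
- dish_grip (a point): Point on the axis of the dish's handle, 85 mm from the dish's centre along the dish's -x, 23 mm above the underside: a good place to grip, fingers closing across the 14 mm width.
- dish_well (a point): Middle of the dish's well, where the truffle belongs: on the dish's axis, 5 mm above its underside.
- lid: Loose domed steel lid, 122 mm across, 0.16 kg, resting on the dish's flange and hiding the truffle. Origin: centre of its underside (rim), z up. Dome 26 mm high. On it a wire bow handle in the lid's y-z plane: 8 mm round bar along the lid's y (world y at the start, give or take 0.65 rad), straight for 35 mm either side of the middle, a leg at each end; 38 mm clear between bar and dome.
- lid_bar (a point): Middle of the lid's handle bar (on its axis), 68 mm above the lid's rim plane.
- stand: Steel hook stand, fixed: foot 124 mm across, 16 mm high; 12 mm post at its centre; from the post's top one swan-neck hook of 7 mm wire along the stand's -x (towards the robot, give or take 0.35 rad). Origin: centre of the foot's underside. Highest point of the neck 189 mm above the counter; hook's seat 92 mm from the post; upturned tip 112 mm from it, its top 177 mm above the counter.
- hook_seat (a point): Where the axis of the lid's bar lies when hung in the bottom of the hook, bar square to the hook: 92 mm from the post along the stand's -x, 167.5 mm above the counter. The upturned tip lies 20 mm nearer the robot, its top 9 mm higher than this point. The bar comes from the robot's side over the tip, along the stand's +x, and is lowered into the seat; the hook then passes under the bar.
- truffle_center (a point): Centre of the chocolate truffle: a loose ball 30 mm across, 18 g, lying in the middle of the dish's well (under the lid at the start).
- mat: Guest's grey place mat, fixed flat on the counter, 180 mm (its x, away from the robot) by 240 mm (its y), 3 mm thick. Origin: centre of its underside. Its +x points away from the robot to the guest, within 0.2 rad.
- glass: Bystander: glass coffee mug with a handle, 66 mm across, 95 mm high, standing beside the left far corner of the mat. Origin: centre of its underside.
- spoon: Bystander: steel teaspoon 117 mm long lying on the right-hand part of the mat.
- jar: Bystander: biscuit jar with a wooden lid, 90 mm across, 108 mm high, just in front of the robot. Origin: centre of its underside.
Mind the look-alikes: they are no part of the job. Of the things like the dish, leave any that is pink; of the rest the larger one is meant.

How it is judged:
By the outcome, as a careful person would: the job done as asked, in the order asked, and still so for the second after the job is handed in, while the arm keeps its last pose, push and grip.
It also fails if it takes over 72 s, if anything falls off the work surface, if the arm or the gripper's body presses on something with over 40 N, if the wrist force passes 120 N, or if a joint passes its speed limit or range.

### The arm

A 7-joint arm with a two-finger parallel gripper is mounted at the origin on the work surface. World frame = base frame: x ahead of the robot, y to its left, z up, the work surface at z = 0. Lengths are in mm, angles in rad, forces in N, time in s.
With the tool pointing down it reaches from about 400 to 875 mm from the base axis. Payload 19.3 kg.
Tool frame: the origin (TCP) lies at the very end of the fingers, on their centre line; the grasp point (between the pads) lies 19 mm behind it (grip_point_offset is the z of the grasp point in the tool frame, in mm); z points along the fingers, y is the line along which they close (so a half turn about z gives the same grasp; the last joint's range is limited). The gripper opens to 85 mm and grips with 20 to 120 N. Pads are 22 mm wide; open, the fingers measure 114 mm over their backs; the gripper's body (76 mm by 85 mm) begins 54 mm behind the grasp point. The pads swing forward as they close: fully open they stand 13 mm farther back than shut.
Start: joints at [1.106, 0.521, -0.036, 1.599, 0.021, 1.021, -0.113], TCP at [240.362, -576.924, 231.291] pointing down, gripper open.
Joint ranges: [-2.91, 2.91], [-0.3, 2.13], [-1.5, 1.42], [0.17, 2.43], [-1.26, 4.41], [0.16, 1.93], [-2.52, 2.52]. Speed limits (rad/s): [1.89, 1.89, 2.39, 2.39, 3.01, 3.01, 3.01].

### API

Orientations are given as a 3x3 rotation matrix whose columns are the frame's x, y, z axes.
In Python, from workcell import movep, movel, goto_joints, open_gripper, clamp, wait, inverse_kinematics, read_state, camera, PlanningError, finish_job, grip_point_offset gives the robot as it stands. Calls block until the motion is done:
- movep(position, orientation): joint-space move of the TCP to a pose.
- movel(position, frame=None, max_speed=150, guard=None): straight line of the TCP; frame=None keeps the orientation; max_speed is the mean speed in mm/s. With guard (N) it stops when the force on the tool has changed by that much, and returns True; else False.
- goto_joints(angles): joint-space move.
- open_gripper() and clamp(): open the fingers fully, or close them until they stop; the grip force is fixed at half the most.
- wait(seconds).
- inverse_kinematics(position, orientation): joint angles nearest the present ones, or None.
- read_state(): the state.
- camera(name): name is "scene" or "top"; returns a dict with "image" (384x512x3 uint8, blue, green, red), "range_z" (384x512 float32, mm along the optical axis (not along the pixel's ray), 0 where there is no reading), "fx", "fy", "cx", "cy" (pixels), "cam_to_world" (4x4, takes a point from camera to world coordinates). Camera axes: x right, y up, looking along -z (the intrinsics and any distortion apply to the point x, -y, -z); pixel columns grow to the right and rows downward; lengths in mm; the calibration is good to about 2 mm. A picture is of the moment at which its call begins.
A pose or a line that the arm cannot do raises PlanningError and nothing moves.
- finish_job(): hands the job in, once; it reports no verdict.
The state is a dict: "time": time; "qpos": joint angles; "qvel": joint speeds; "joint_efforts": joint torques, N m; "eef_pos": TCP position; "tool_rot": TCP orientation; "ft_force": force on the tool from outside, world axes, zero at the start; "torque": the same for the moment, N m; "finger_gap": finger opening in mm.
Only numpy, scipy, OpenCV 4.12 (cv2) and the standard library are available. Lean on these libraries where they do the work, as an engineer would, in place of code of your own. Each camera call takes 0.05 s, during which the arm holds its last target. There are 200 camera calls.

## Working session

There is one attempt and no reset: what is moved stays moved. The work goes in short steps, each a Python script; the robot and the scene stay as the last script left them, time stands still between calls to the robot, and variables do not carry over. Pictures are saved under pics/ and viewed, on a budget of 10 in all, crops included, one or two more only if the job needs it, and the job is handed in when it is done.

```bash
ls; mkdir -p pics; cat > h.py <<'E'
import numpy as np, cv2
from workcell import *
def cloud(c):
    r=c["range_z"]; v,u=np.mgrid[:r.shape[0],:r.shape[1]]
    P=np.stack([(u-c["cx"])/c["fx"]*r,-(v-c["cy"])/c["fy"]*r,-r,np.ones_like(r)],-1)
    W=(P@np.array(c["cam_to_world"]).T)[...,:3]; W[r<=0]=np.nan
    return W
E
python3 - <<'E'
from h import *
for n in("scene","top"):
    c=camera(n); cv2.imwrite(f"pics/{n}0.png",c["image"]); np.savez(f"{n}0.npz",**c)
    print(n,{k:v for k,v in c.items() if k not in("image","range_z")})
print(grip_point_offset, read_state())
E
```

```text
pics
scene {'fx': 444.1851791540142, 'fy': 444.1851791540142, 'cx': 254.4567510760202, 'cy': 190.2138328792255, 'cam_to_world': array([[ 1.38824790e-01, -6.04005624e-01,  7.84796078e-01,
         1.49229253e+03],
       [ 9.90227337e-01,  7.40019635e-02, -1.18209689e-01,
        -9.46269292e+01],
       [ 1.33228662e-02,  7.93536966e-01,  6.08376188e-01,
         8.97590176e+02],
       [ 0.00000000e+00,  0.00000000e+00,  0.00000000e+00,
         1.00000000e+00]])}
top {'fx': 351.380423984151, 'fy': 351.380423984151, 'cx': 250.17930445668244, 'cy': 187.94311324429762, 'cam_to_world': array([[-1.93630932e-02,  9.84667852e-01, -1.73361737e-01,
         2.76892697e+02],
       [-9.99664585e-01, -1.60842946e-02,  2.02980818e-02,
         8.55521699e+01],
       [ 1.71984673e-02,  1.73696623e-01,  9.84649022e-01,
         1.41802167e+03],
       [ 0.00000000e+00,  0.00000000e+00,  0.00000000e+00,
         1.00000000e+00]])}
-18.700000000000003 {'time': 0.1, 'qpos': array([ 1.10575607,  0.52196055, -0.03632385,  1.59989926,  0.02119892,
        1.02111037, -0.11276897]), 'qvel': array([-0.00050998, -0.00178531,  0.00040102, -0.00161225,  0.00152178,
        0.00064115,  0.00197101]), 'joint_efforts': array([ 4.95678862e-03, -9.28502584e+01,  1.98470235e+00, -3.70536160e+01,
        1.81553350e-02,  5.35967920e-03,  1.42529434e-04]), 'eef_pos': array([ 240.27402402, -576.66584158,  230.79802896]), 'tool_rot': array([[ 9.23052068e-01,  3.84674774e-01, -4.44795518e-04],
       [ 3.84675025e-01, -9.23051644e-01,  8.87398404e-04],
       [-6.92094531e-05, -9.90216659e-04, -9.99999507e-01]]), 'ft_force': array([-0.72432203,  0.22008612, -0.14046856]), 'torque': array([-0.00059684, -0.01927806, -0.0637401 ]), 'finger_gap': 85.46748045528123}
```

View pics/scene0.png

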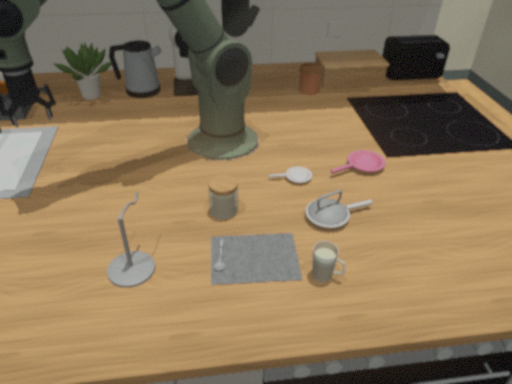

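View pics/top0.png

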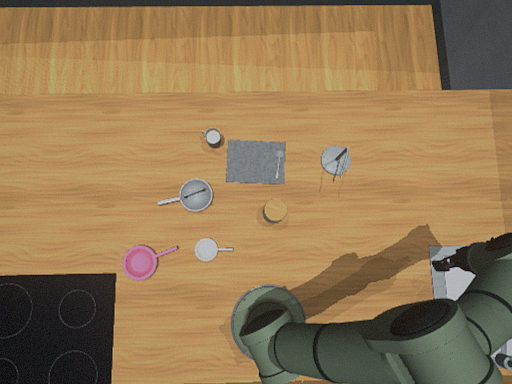

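The scene view shows the dish with lid and bow at about (328,212), the stand at (130,265), the mat at (255,258), the glass at (325,262) and the jar at (223,200). In the top view the dish is at (196,195) with its handle end at (160,202), the stand foot at (336,160) and the mat at (256,162). Next I measure them from depth.

```bash
cat > m.py <<'E'
from h import *
def load(n):
    c=dict(np.load(n+".npz")); return c,cloud(c)
def circ(p):
    A=np.c_[2*p,np.ones(len(p))]; s=np.linalg.lstsq(A,(p**2).sum(1),rcond=None)[0]
    return s[:2],np.sqrt(s[2]+s[:2]@s[:2])
def axis(p):
    m=p.mean(0); w,V=np.linalg.eigh(np.cov((p-m).T)); return m,V[:,-1],w
E
python3 - <<'E'
from m import *
for n,boxes in (("top0",dict(dish=(150,178,218,216),stand=(312,138,356,195),mat=(220,135,292,190),glass=(200,124,226,152),jar=(258,195,292,228))),("scene0",dict(dish=(298,185,378,232),stand=(100,190,160,290),mat=(205,230,305,288),glass=(308,238,350,288),jar=(204,172,242,224)))):
    c,W=load(n)
    t=W[300:330,20:200] if 0 else W[60:120,60:400] if n=="top0" else W[300:330,200:400]
    print(n,"counter z",np.nanmedian(t[...,2]),np.nanstd(t[...,2]))
    for k,(a,b,d,e) in boxes.items():
        w=W[b:e,a:d].reshape(-1,3); im=c["image"][b:e,a:d].reshape(-1,3).astype(int)
        ok=np.isfinite(w[:,0]); w=w[ok]; im=im[ok]; z=w[:,2]
        print(k,np.histogram(z,bins=np.arange(-10,201,10))[0])
        if k=="dish":
            R=w[(z>75)&(z<110)]; print(" bar n",len(R),axis(R[:,:2]) if len(R)>3 else R, R[:,2].mean() if len(R) else 0, np.round(R[:40]))
            R=w[(z>12)&(z<75)]; print(" ext",R.min(0),R.max(0))
        if k=="mat":
            g=(im.max(1)-im.min(1)<20)
            R=w[g]; print(len(R),np.median(R[:,2]),cv2.minAreaRect(R[:,:2].astype(np.float32)))
        if k=="stand":
            R=w[(z>9)&(z<25)]; print(" foot",circ(R[:,:2]),(R.min(0)+R.max(0))/2,np.ptp(R,axis=0))
            R=w[(z>150)];print(" neck",len(R),np.round(R[::max(1,len(R)//40)]))
        if k in("glass","jar"):
            R=w[z>80]; print(R.min(0),R.max(0))
# enlarged crops
i=[cv2.imread(f"pics/{n}.png") for n in("top0","scene0")]
f=lambda im:cv2.resize(im,(390,290),interpolation=cv2.INTER_CUBIC)
cv2.imwrite("pics/crops.png",np.vstack([np.hstack([f(i[0][172:222,150:217]),f(i[0][138:188,305:372])]),np.hstack([f(i[1][180:237,300:377]),f(i[1][190:294,80:220])])]))
E
```

```text
top0 counter z -738.964983954763 374.24988508723845
dish [786 837  13 256 238 311  75   3   3   3  43   1   0   0   0   0   0   0
   0   0   0]
 bar n 48 (array([500.37620401, 275.43966054]), array([-0.35059367,  0.93652767]), array([  5.44223264, 675.74373643])) 94.45461436712111 [[517. 243.  91.]
 [517. 239.  92.]
 [513. 254.  95.]
 [513. 250.  94.]
 [513. 246.  94.]
 [513. 242.  94.]
 [513. 238.  95.]
 [513. 235.  92.]
 [510. 261.  92.]
 [509. 257.  96.]
 [509. 253.  96.]
 [508. 249.  99.]
 [509. 246.  96.]
 [512. 236.  78.]
 [505. 268.  96.]
 [505. 264.  99.]
 [505. 261.  96.]
 [505. 257.  95.]
 [505. 254.  94.]
 [502. 284.  93.]
 [501. 279. 100.]
 [502. 276.  95.]
 [501. 272.  96.]
 [501. 269.  95.]
 [502. 265.  93.]
 [498. 292.  94.]
 [498. 287.  97.]
 [497. 283.  99.]
 [497. 279.  99.]
 [497. 276.  99.]
 [498. 273.  90.]
 [494. 302.  98.]
 [495. 299.  92.]
 [493. 294. 100.]
 [494. 291.  95.]
 [494. 288.  93.]
 [494. 283.  97.]
 [490. 310.  96.]
 [490. 306.  98.]
 [491. 303.  92.]]
 ext [436.49089688 210.28422995  17.21934277] [566.98937013 424.83928703  74.77035222]
stand [ 73
[... 4828 characters left out ...]
96.  162.]
 [ 638. -303.  152.]
 [ 647. -294.  159.]
 [ 646. -300.  155.]
 [ 644. -293.  153.]
 [ 645. -298.  151.]]
mat [ 966 4793   22    0    0    0    0    0    0    0    0    0    0    0
    0    0    0    0    0    0    0]
3932 3.19115821394621 ((637.1568603515625, 37.03407287597656), (234.27720642089844, 182.18963623046875), 86.39999389648438)
glass [458 687  42  66  70  67  72  72 289 146 126   0   0   0   0   0   0   0
   0   0   0]
[691.28760987 172.98372392  80.01163137] [759.52285806 237.91032803  97.88868437]
jar [421 428  70  72  73  72  74  80  73  97  67 403  39   0   0   0   0   0
   0   0   0]
[381.10916807 -73.1387835   80.04538552] [474.41446914  12.93028983 112.9304182 ]
```

View pics/crops.png

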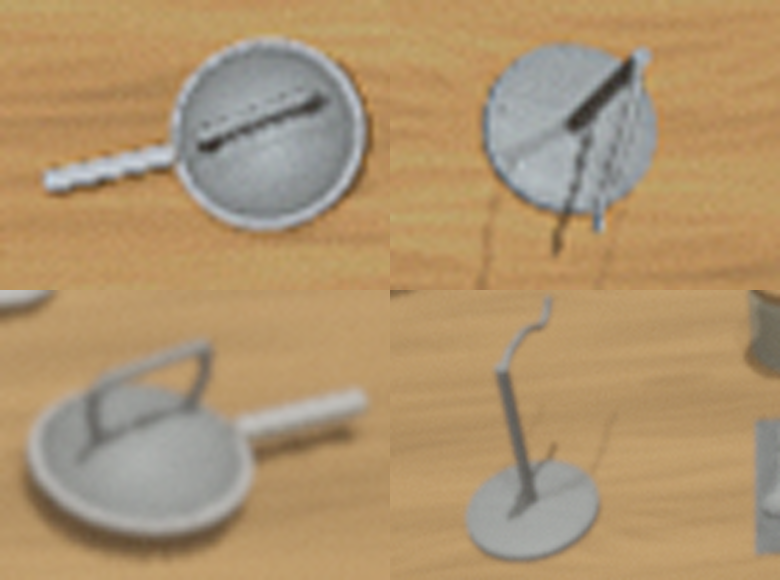

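```bash
python3 - <<'E'
from m import *
for n,bm,bd in (("top0",(215,130,297,195),(150,178,220,218)),("scene0",(200,225,310,293),(298,185,380,234))):
    c,W=load(n); a,b,d,e=bm
    w=W[b:e,a:d]; im=c["image"][b:e,a:d].astype(int); m=((np.ptp(im,axis=2)<25)&(w[...,2]<12)).astype(np.uint8)
    m=cv2.morphologyEx(m,cv2.MORPH_OPEN,np.ones((5,5)));m=cv2.morphologyEx(m,cv2.MORPH_CLOSE,np.ones((9,9)))
    k,l,s,_=cv2.connectedComponentsWithStats(m); j=1+np.argmax(s[1:,4])
    R=w[l==j]; R=R[np.isfinite(R[:,0])]
    print(n,"mat",cv2.minAreaRect(R[:,:2].astype(np.float32)),R[:,:2].mean(0))
    # principal axis of area
    print("   pca yaw of long axis",(lambda v:np.arctan2(v[1],v[0])%np.pi-np.pi/2)(axis(R[:,:2])[1]))
    a,b,d,e=bd; w=W[b:e,a:d].reshape(-1,3); w=w[np.isfinite(w[:,0])]
    H=w[(w[:,2]>19)&(w[:,2]<36)&(w[:,1]>350)&(w[:,1]<420)]; mm,v,_=axis(H[:,:2]); v*=np.sign(v[1])
    print("handle",len(H),mm,v,np.arctan2(v[1],v[0])-np.pi/2,H[:,2].mean())
    F=w[(w[:,2]>12)&(w[:,2]<34)&(w[:,1]<345)]; hull=cv2.convexHull(F[:,:2].astype(np.float32))
    print("dish",cv2.minEnclosingCircle(hull),circ(hull[:,0].astype(float)), "handle line offset", np.cross(v,np.array([503,277.5])-mm))
    B=w[(w[:,2]>92)&(w[:,2]<104)]; mm,v,_=axis(B[:,:2]); v*=np.sign(v[1]); t=(B[:,:2]-mm)@v; print("bar",mm+v*(t.min()+t.max())/2,v,np.ptp(t),B[:,2].mean())
from scipy.spatial.transform import Rotation as Ro
def D(yaw): # tool down, tool y at angle yaw
    y=np.array([np.cos(yaw),np.sin(yaw),0]); z=np.array([0,0,-1.]); return np.c_[np.cross(y,z),y,z]
for nm,p,yw in(("lid",(503,277,92),.353),("lidup",(503,277,260),.353),("hang",(553,-271,188),-.271),("dish",(485,360,10),.2),("dishup",(485,360,130),.2),("out",(553,41,108),np.pi/2)):
  for k in(0,np.pi): 
    q=inverse_kinematics(p,D(yw+k)); print(nm,round(k,1),None if q is None else np.round(q,2))
E
```

```text
top0 mat ((637.689208984375, 31.996429443359375), (237.85693359375, 177.6522674560547), 86.64385986328125) [635.54780015  31.68337596]
   pca yaw of long axis -0.044760922410686854
handle 64 [477.77699622 383.76535133] [-0.21642893  0.97629837] 0.21815521713348263 28.40924556902007
dish ((500.691650390625, 278.521728515625), 69.14007568359375) (array([501.41676972, 276.66987085]), np.float64(66.53424062833663)) handle line offset -1.626280904140323
bar [500.71288991 274.77874577] [-0.33908343  0.94075631] 83.60892396780397 95.62783401700196
scene0 mat ((637.4400634765625, 36.48919677734375), (236.29331970214844, 184.07156372070312), 87.4765396118164) [643.82799851  34.54605805]
   pca yaw of long axis -0.06543810266473504
handle 103 [481.74645811 385.14587815] [-0.21872925  0.97578559] 0.22051199182079606 26.8480077986221
dish ((502.1135559082031, 280.4455871582031), 69.29405212402344) (array([502.35677785, 279.74468378]), np.float64(66.31934646292717)) handle line offset 2.806401854569753
bar [502.39084557 280.35315329] [-0.33416107  0.94251598] 77.69907759627051 95.36459582352451
lid 0 [-0.05  0.76 -0.82  1.82  0.7   0.89 -0.85]
lid 3.1 [ 0.17  1.01 -1.28  1.81  1.05  1.2   2.04]
lidup 0 [ 0.15  0.66 -1.18  1.67  0.64  1.26 -0.8 ]
lidup 3.1 [ 0.19  0.71 -1.27  1.66  0.7   1.31  2.28]
hang 0 [ 0.57  0.57 -0.31  1.66  0.2   0.95 -0.08]
hang 3.1 [-0.17  0.72  0.85  1.7  -0.62  1.02 -2.51]
dish 0 [-0.29  0.88 -0.67  1.76  0.76  0.78 -1.15]
dish 3.1 [ 0.01  1.21 -1.28  1.75  1.25  1.24  1.71]
dishup 0 [-0.07  0.84 -1.06  1.71  0.82  1.1  -1.19]
dishup 3.1 [ 0.01  0.97 -1.28  1.7   0.98  1.25  1.84]
out 0 [ 0.38  0.7  -0.81  1.86  0.66  0.87  0.81]
out 3.1 [-0.06  0.58 -0.17  1.88  0.15  0.69 -1.88]<stdin>:15: DeprecationWarning: Arrays of 2-dimensional vectors are deprecated. Use arrays of 3-dimensional vectors instead. (deprecated in NumPy 2.0)
```

```bash
cat >> h.py <<'E'
def D(yaw): # tool down, tool y axis at angle yaw
    y=np.array([np.cos(yaw),np.sin(yaw),0]); z=np.array([0,0,-1.]); return np.c_[np.cross(y,z),y,z]
G=-grip_point_offset
bar=np.array([501.8,277.6]); byaw=.345; off=23
seat=np.array([553.5,-271.5]); syaw=-.271
e=lambda y:np.array([-np.sin(y),np.cos(y)])   # bar direction
def at(xy,zg): return [xy[0],xy[1],zg-G]      # TCP for grasp point height zg
def rep(m=""):
    s=read_state(); print(m,round(s["time"],2),np.round(s["eef_pos"],1),np.round(s["ft_force"],1),round(s["finger_gap"],1))
E
python3 - <<'E'
from h import *
movel([240,-577,330],max_speed=250); rep()
g=bar+off*e(byaw)
movep(at(g,200),D(byaw)); rep()
movel(at(g,92),max_speed=120,guard=15); rep("down")
clamp(); rep("clamped")
print(movel(at(g,112),max_speed=40)); rep("lift")
movel(at(g,270),max_speed=120); rep("up")
c=camera("scene"); np.savez("s1.npz",**c); d=camera("top"); np.savez("t1.npz",**d)
cv2.imwrite("pics/v1.png",np.hstack([cv2.resize(c["image"][110:260,230:430],(400,300)),cv2.resize(d["image"][120:270,130:330],(400,300))]))
E
```

```text
0.64 [ 240.  -577.   330.3] [ 0.4 -1.   0.3] 85.3
 3.88 [494.4 298.6 181.2] [-0.4 -0.1 -0.2] 85.7
down 4.92 [494.3 299.6  74. ] [ 0.3  0.6 -0.2] 85.3
clamped 5.63 [494.1 299.3  73.4] [-0.7 -0.5  3.3] 6.4
False
lift 6.28 [494.1 299.1  93.3] [-0.3  0.2 -1.5] 6.1
up 7.75 [493.8 299.1 250.7] [ 0.2 -0.1 -2.1] 5.9
```

View pics/v1.png

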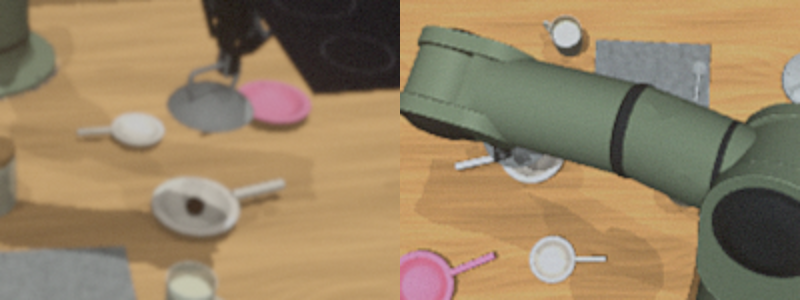

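The lid hangs level from the gripper, left panel (210,105). The truffle sits in the dish at (195,205), and the dish has not moved. Next I bring the bar to the robot's side of the hook.

```bash
python3 - <<'E'
from h import *
n=np.array([np.cos(syaw),np.sin(syaw)])
pre=seat-60*n+off*e(syaw)
movep(at(pre,270),D(syaw)); rep("pre hi")
movel(at(pre,190),max_speed=120); wait(.3); rep("pre")
c=camera("scene"); np.savez("s2.npz",**c); d=camera("top"); np.savez("t2.npz",**d)
cv2.imwrite("pics/v2.png",np.hstack([cv2.resize(c["image"][150:300,80:280],(400,300)),cv2.resize(d["image"][110:260,230:430],(400,300))]))
E
```

```text
pre hi 9.78 [ 502.3 -232.2  251.4] [-0.6  0.2 -1. ] 6.0
pre 10.89 [ 493.6 -226.7  168.2] [-61.4  41.6  23.1] 5.6
```

View pics/v2.png

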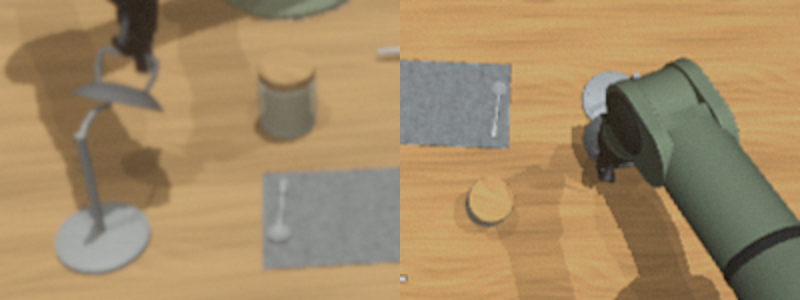

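The lid's far edge came down on the hook tip. My 60 mm pre-offset was too small, because the lid's radius plus the tip needs more than 85 mm. I'm backing straight up to check the grip.

```bash
python3 - <<'E'
from h import *
n=np.array([np.cos(syaw),np.sin(syaw)])
pre=seat-60*n+off*e(syaw)
movel(at(pre,275),max_speed=80); rep("up")
pre=seat-105*n+off*e(syaw)
movel(at(pre,275),D(syaw)); wait(.2); rep("back")
c=camera("scene"); np.savez("s3.npz",**c); d=camera("top"); np.savez("t3.npz",**d)
cv2.imwrite("pics/v3.png",np.hstack([cv2.resize(c["image"][120:300,80:260],(500,500)),cv2.resize(d["image"][130:240,270:380],(300,500))]))
E
```

```text
up 12.21 [ 501.6 -233.3  255.8] [ 0.2  0.3 -2.3] 5.5
back 12.86 [ 458.9 -221.2  256.2] [-0.1 -0.8 -1.2] 5.4
```

View pics/v3.png

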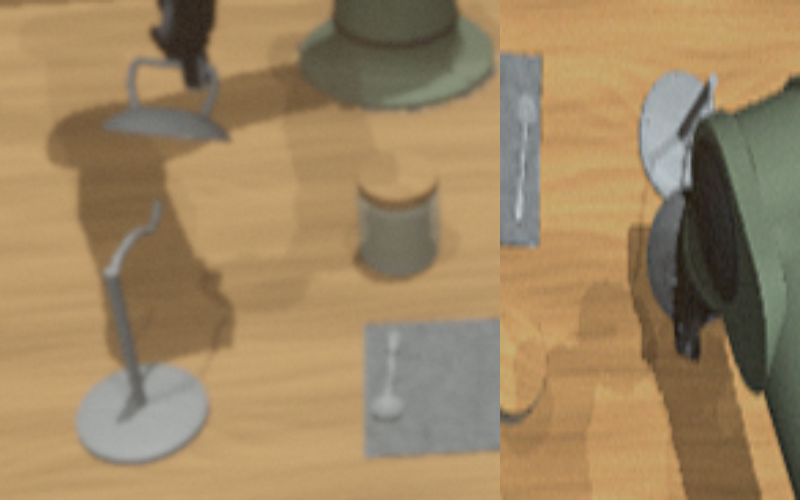

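```bash
python3 - <<'E'
from m import *
n=np.array([np.cos(syaw),np.sin(syaw)])
c,W=load("s3"); w=W[138:174,112:166].reshape(-1,3); w=w[np.isfinite(w[:,0])&(w[:,2]>150)]
q=w[:,:2]-(seat-105*n); P=np.c_[q@n,q@e(syaw),w[:,2]]
b=P[(P[:,2]>258)&(P[:,1]<8)]; print("bar",len(b),b.mean(0) ,b.min(0),b.max(0))
L=P[(P[:,2]<240)&(abs(P[:,0])<80)]; print("lid",len(L),L.min(0),L.max(0))
from scipy.optimize import least_squares
f=least_squares(lambda s:np.linalg.norm(L-s[:3],axis=1)-s[3],[0,0,130,90],loss="soft_l1",f_scale=1)
print(f.x,np.std(f.fun))
print(np.round(np.array([[u,*np.percentile(L[(abs(L[:,0]-u)<4)][:,2],[0,50,100])] for u in range(-50,70,10) if (abs(L[:,0]-u)<4).sum()>2]),1))
M=w[w[:,2]>240]; 
for z in range(200,290,6): 
    B=P[(abs(P[:,2]-z)<3)&(P[:,1]<-15)&(abs(P[:,0])<60)]; print(z,len(B),B.mean(0).round(1) if len(B) else "")
E
```

```text
bar 167 [ 42.06450918 -13.47807233 267.26752089] [ -3.50805852 -39.88699512 258.07779915] [ 90.22291089   7.97984451 282.95767458]
lid 35 [ 22.50441509  39.09813885 219.71995731] [ 62.52211051  62.08283782 239.42260263]
[ 65.17468003   5.54434345 188.84428387  71.12990922] 0.7930150635001577
[[ 30.  220.2 232.1 239.4]
 [ 40.  219.7 231.2 238. ]
 [ 50.  229.4 236.  239.4]
 [ 60.  237.7 239.  239.4]]
200 0 
206 0 
212 0 
218 0 
224 0 
230 0 
236 0 
242 4 [ 33.5 -35.3 244.4]
248 13 [ 31.1 -33.6 248.6]
254 15 [ 40.7 -30.1 254.6]
260 15 [ 30.5 -29.7 259.1]
266 9 [ 11.5 -36.6 265.5]
272 8 [  7.9 -36.1 272.6]
278 21 [  3.4 -26.9 278.7]
284 5 [  3.7 -26.3 282.1]
```

```bash
python3 - <<'E'
from m import *
from scipy.optimize import least_squares
from scipy.spatial.transform import Rotation as Ro
n=np.array([np.cos(syaw),np.sin(syaw)])
for nm,(a,b,d,e2) in (("s3",(105,136,170,178)),("t3",(296,165,322,205))):
    c,W=load(nm); w=W[b:e2,a:d].reshape(-1,3); w=w[np.isfinite(w[:,0])&(w[:,2]>150)]
    q=w[:,:2]-(seat-105*n); P=np.c_[q@n,q@e(syaw),w[:,2]]
    L=P[(P[:,2]<262)&(P[:,0]>-20)&(P[:,0]<110)&(abs(P[:,1])<65)]
    best=None
    for t0 in (.4,.65,.9):
        f=least_squares(lambda s:np.linalg.norm(L-[126.6*np.sin(s[0]),s[1],275-126.6*np.cos(s[0])],axis=1)-84.6,[t0,0],loss="cauchy",f_scale=1.5)
        print(nm,len(L),f.x,(abs(f.fun)<0).sum(),(abs(f.fun if 0 else np.linalg.norm(L-[126.6*np.sin(f.x[0]),f.x[1],275-126.6*np.cos(f.x[0])],axis=1)-84.6)<3).sum())
for yaw in(0,-.27,.3,.6,-.6,1.57,-1.57):
  for p in((470,115),(520,80),(430,115)):
    R=Ro.from_rotvec(.68*np.r_[e(yaw),0]).as_matrix()@D(yaw); g=np.r_[p,70]; 
    q=inverse_kinematics(list(g+G*R[:,2]),R); print(yaw,p,None if q is None else np.round(q,2))
E
```

```text
s3 423 [0.68788284 2.91611881] 0 291
s3 423 [0.68788276 2.91620249] 0 291
s3 423 [0.6878828  2.91611443] 0 291
t3 0 [0.4 0. ] 0 0
t3 0 [0.65 0.  ] 0 0
t3 0 [0.9 0. ] 0 0
0 (470, 115) [ 0.32  1.15 -1.03  1.55  0.53  1.52 -0.83]
0 (520, 80) [ 0.33  1.18 -1.    1.41  0.55  1.61 -0.73]
0 (430, 115) [ 0.35  1.13 -1.04  1.66  0.52  1.45 -0.88]
-0.27 (470, 115) [ 0.41  1.14 -1.02  1.59  0.45  1.39 -0.98]
-0.27 (520, 80) [ 0.41  1.17 -0.99  1.45  0.46  1.5  -0.89]
-0.27 (430, 115) [ 0.44  1.11 -1.04  1.71  0.44  1.32 -1.02]
0.3 (470, 115) [ 0.23  1.16 -1.03  1.54  0.63  1.62 -0.67]
0.3 (520, 80) [ 0.25  1.18 -1.    1.41  0.66  1.7  -0.56]
0.3 (430, 115) [ 0.26  1.13 -1.05  1.65  0.62  1.55 -0.72]
0.6 (470, 115) [ 0.16  1.15 -1.04  1.56  0.74  1.68 -0.5 ]
0.6 (520, 80) [ 0.19  1.17 -1.01  1.45  0.79  1.74 -0.39]
0.6 (430, 115) [ 0.17  1.13 -1.05  1.67  0.73  1.62 -0.57]
-0.6 (470, 115) [ 0.52  1.11 -1.02  1.68  0.36  1.2  -1.16]
-0.6 (520, 80) [ 0.52  1.14 -0.99  1.53  0.36  1.32 -1.08]
-0.6 (430, 115) [ 0.55  1.09 -1.04  1.79  0.37  1.13 -1.19]
1.57 (470, 115) [ 0.01  1.09 -1.07  1.86  1.15  1.68 -0.03]
1.57 (520, 80) [ 0.08  1.1  -1.06  1.8   1.22  1.69  0.09]
1.57 (430, 115) [-0.    1.07 -1.09  1.95  1.12  1.66 -0.12]
-1.57 (470, 115) [ 0.75  0.97 -0.99  2.09  0.2   0.41 -1.72]
-1.57 (520, 80) [ 0.78  1.01 -0.98  1.94  0.19  0.55 -1.66]
-1.57 (430, 115) [ 0.78  0.94 -0.99  2.18  0.19  0.35 -1.72]
```

The sphere fit (291 inliers) shows the lid has turned 0.69 rad about its bar within the grip. I'll set it flat on free counter with the tool tilted by that angle, then regrip it upright.

```bash
python3 - <<'E'
from h import *
from scipy.spatial.transform import Rotation as Ro
R=Ro.from_rotvec([0,.688,0]).as_matrix()@D(0)
g=lambda z:list(np.array([475,130,z])+G*R[:,2])
movep(g(240),R); rep("hover")
print(movel(g(85),max_speed=150,guard=8)); rep()
print(movel(g(64),max_speed=25,guard=5)); rep("touch"); print("bar z",read_state()["eef_pos"][2]-G*read_state()["tool_rot"][2,2])
open_gripper(); rep("open")
movel(list(np.array(read_state()["eef_pos"])-90*R[:,2]),max_speed=150); 
movep([475,130,230],D(0)); wait(.3); rep("clear")
c=camera("scene"); np.savez("s4.npz",**c); d=camera("top"); np.savez("t4.npz",**d)
cv2.imwrite("pics/v4.png",np.hstack([cv2.resize(c["image"][140:290,200:400],(400,300)),cv2.resize(d["image"][110:260,150:350],(400,300))]))
E
```

```text
hover 14.3 [463.7 128.8 225.6] [-0.4 -0.4 -1.5] 5.8
False
 15.48 [463.5 130.2  71.4] [ 0.5  0.8 -1.5] 6.0
True
touch 16.15 [462.4 129.7  52.9] [-1.  -0.5  1.8] 6.0
bar z 67.34725789695595
open 16.89 [462.8 129.7  53. ] [-0.1 -0.3  0.3] 85.2
clear 18.82 [475.2 130.2 229.4] [-0.4 -1.  -0.8] 85.8
```

View pics/v4.png

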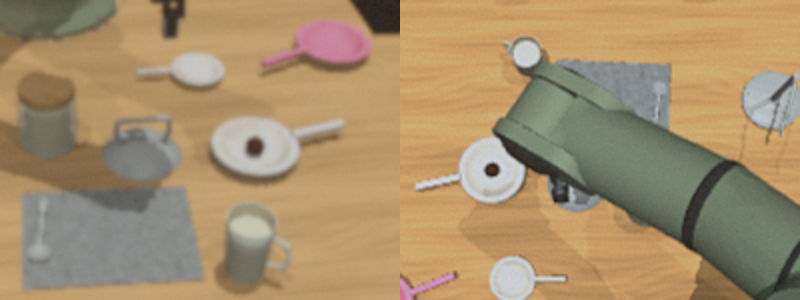

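The lid stands flat, bow upright, at (142,150) in the left panel. The dish and truffle look undisturbed. Now I measure the bar, regrip it, and re-approach the hook with the correct clearance.

```bash
python3 - <<'E'
from m import *
c,W=load("s4"); w=W[190:235,245:295].reshape(-1,3); w=w[np.isfinite(w[:,0])]
B=w[(w[:,2]>67)&(w[:,2]<82)]; mm,v,ev=axis(B[:,:2]); v*=np.sign(v[1]); t=(B[:,:2]-mm)@v
mid=mm+v*(t.min()+t.max())/2; yaw=np.arctan2(-v[0],v[1]); print(len(B),mid,v,yaw,np.ptp(t),B[:,2].mean(),B[:,2].max())
mid=mid-[1,2]
assert abs(mid[0]-475)<12 and abs(mid[1]-110)<12 and abs(yaw)<.2
g=mid+off*e(yaw)
movel(at(g,120),D(yaw),max_speed=150); movel(at(g,68),max_speed=100,guard=15); clamp(); rep("grip")
movel(at(g,90),max_speed=60); movel(at(g,270),max_speed=200); rep("up")
n=np.array([np.cos(syaw),np.sin(syaw)]); pre=seat-105*n+off*e(syaw)
movep(at(pre,270),D(syaw)); movel(at(pre,190),max_speed=120,guard=10); wait(.2); rep("pre")
c=camera("scene"); np.savez("s5.npz",**c)
w=cloud(c)[140:215,100:175].reshape(-1,3); w=w[np.isfinite(w[:,0])]; q=w[:,:2]-seat; P=np.c_[q@n,q@e(syaw),w[:,2]]
b=P[(P[:,2]>185)&(P[:,2]<200)&(P[:,0]<-80)&(P[:,1]<8)&(P[:,0]>-130)]; print("bar u,v,z",len(b),b.mean(0),b.min(0))
t=P[(P[:,2]>168)&(abs(P[:,0]+18)<10)&(abs(P[:,1])<15)]; print("tip",t.mean(0),t.max(0))
cv2.imwrite("pics/v5.png",cv2.resize(c["image"][120:300,80:260],(500,500)))
E
```

```text
59 [477.60857972 107.30309471] [-0.00551523  0.99998479] 0.005515258691623088 82.24137439493325 70.76285663946224 74.32328317921065
grip 21.3 [476.5 128.3  49.4] [-1.8 -0.4  6.5] 5.8
up 22.87 [476.1 128.  250.3] [-0.4  0.6 -1.4] 6.0
pre 25.2 [ 458.7 -221.4  171.9] [ 0.1 -0.  -1.8] 5.4
bar u,v,z 47 [-102.9136359   -14.411506    191.50933206] [-111.0593747   -36.60356297  186.35960928]
tip [-19.11206035  -0.24832964 172.10687272] [-11.11875293   4.43603126 175.50000305]
```

View pics/v5.png

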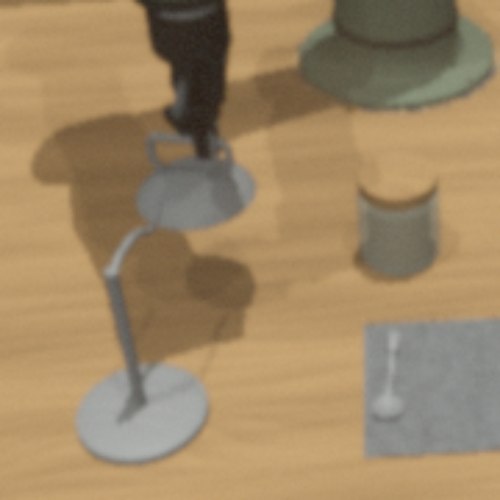

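The lid now hangs level on the robot's side of the hook tip at (155,225), with bar and tip aligned. Now I slide it in and lower it.

```bash
python3 - <<'E'
from h import *
s=seat+off*e(syaw)
print(movel(at(s,190),max_speed=80,guard=8)); rep("over")
print(movel(at(s,165),max_speed=25,guard=5)); rep("seated"); print("bar z",read_state()["eef_pos"][2]+G)
c=camera("scene"); np.savez("s6.npz",**c); d=camera("top")
cv2.imwrite("pics/v6.png",np.hstack([cv2.resize(c["image"][140:300,80:240],(480,480)),cv2.resize(d["image"][120:220,280:380],(300,480))]))
E
```

```text
False
over 26.72 [ 559.4 -249.4  171.4] [-0.  -0.4 -0.7] 5.7
True
seated 27.57 [ 559.6 -249.2  148.3] [-1.3  1.4  7.5] 5.9
bar z 166.95632836225252
```

View pics/v6.png

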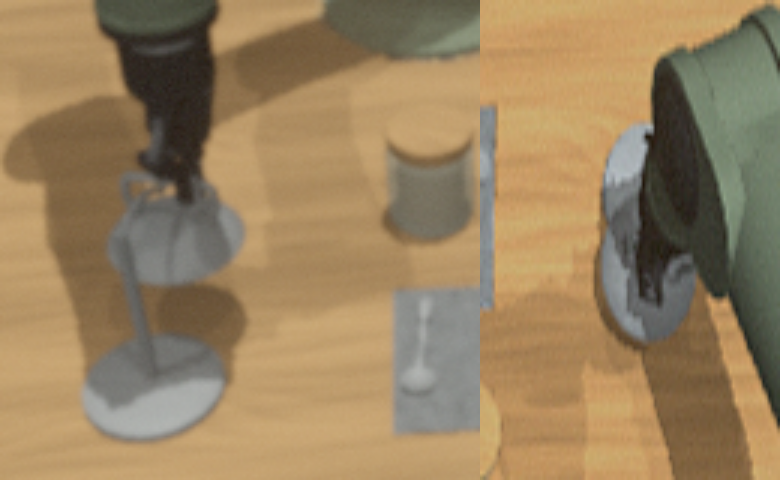

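The bar made contact at z = 167.0 against the expected 167.5, and the hook runs under the bow. Release, retreat upward, and check the lid numerically.

```bash
python3 - <<'E'
from m import *
open_gripper(); rep("open")
s=seat+off*e(syaw)
movel(at(s,265),max_speed=120); rep("up")
n=np.array([np.cos(syaw),np.sin(syaw)])
movep([490,100,230],D(.219)); wait(.2)
c=camera("scene"); np.savez("s7.npz",**c); d=camera("top"); np.savez("t7.npz",**d)
w=cloud(c)[140:240,95:185].reshape(-1,3); w=w[np.isfinite(w[:,0])]; q=w[:,:2]-seat; P=np.c_[q@n,q@e(syaw),w[:,2]]
b=P[(P[:,2]>164)&(P[:,2]<180)&(abs(P[:,0])<25)&(abs(P[:,1])>8)&(abs(P[:,1])<45)]; print("bar",len(b),b.mean(0),b.min(0),b.max(0))
L=P[(P[:,2]>85)&(P[:,2]<145)&(abs(P[:,0])<80)&(abs(P[:,1])<80)];print("lid",len(L),L.min(0),L.max(0))
for nm,x,(a,b,f,h) in(("scene",c,(298,185,380,234)),("top",d,(150,178,220,218))):
    w=cloud(x)[b:h,a:f].reshape(-1,3); im=x["image"][b:h,a:f].reshape(-1,3).astype(int); k=np.isfinite(w[:,0]); w=w[k];im=im[k]
    H=w[(w[:,2]>19)&(w[:,2]<36)&(w[:,1]>350)&(w[:,1]<420)]
    if len(H)>9: mm,v,_=axis(H[:,:2]); v*=np.sign(v[1]); print(nm,"handle",len(H),mm,np.arctan2(v[1],v[0])-np.pi/2)
    F=w[(w[:,2]>14)&(w[:,2]<34)&(w[:,1]<342)]; print("dish",circ(cv2.convexHull(F[:,:2].astype(np.float32))[:,0].astype(float)))
    T=w[(im.max(1)<75)&(w[:,2]>10)&(w[:,2]<45)]; print("truffle",len(T),T.mean(0) if len(T) else "")
E
```

```text
open 28.41 [ 559.2 -249.3  147.9] [ 0.1 -0.8 -0.4] 85.4
up 29.38 [ 559.3 -249.4  245.6] [-0.3 -0.1 -0.5] 85.3
bar 70 [  1.56363739   2.24392746 169.4888484 ] [ -2.73988571 -37.60380514 164.09023454] [  7.33954253  44.03910262 175.08693627]
lid 985 [-48.2526484  -59.84234532  93.57384318] [ 61.09364601  58.41339651 144.95010798]
scene handle 102 [481.95934607 384.60053163] 0.20473602670232238
dish (array([501.39799927, 280.07841963]), np.float64(66.51904714818743))
truffle 19 [511.954536   274.92664813  26.30122244]
top handle 67 [477.38357347 385.76922336] 0.21306175833258245
dish (array([501.64166481, 275.83061554]), np.float64(66.30236048074791))
truffle 27 [497.76374841 274.86739564  30.86239988]
```

The lid hangs on the hook, bar at z ≈ 169 and centred on the seat. The dish is where it was. Next: grip the handle and lift gently.

```bash
cat >> m.py <<'E'
def dishcheck(c,cen,hdir,zb):
    """flange plane (level?) and truffle, dish nominal centre cen, underside zb"""
    W=cloud(c); im=c["image"].astype(int); q=W[...,:2]-cen; r=np.linalg.norm(q,axis=2)
    m=np.isfinite(r)&(r<70)&(r>52)&(abs(W[...,2]-zb-24)<14)&(im.min(2)>100); F=W[m]
    if len(F)<30: print("few",len(F)); return
    o=F[:,:2]-cen; A=np.c_[o@hdir,o@np.array([-hdir[1],hdir[0]]),np.ones(len(F))]
    x=F[:,2]
    k=np.ones(len(x),bool)
    for _ in range(4):
        s=np.linalg.lstsq(A[k],x[k],rcond=None)[0]; k=abs(A@s-x)<3
    m2=np.isfinite(r)&(r<50)&(im.max(2)<75)&(abs(W[...,2]-zb-25)<20); T=W[m2]
    print("flange n",k.sum(),"slope along handle %.3f across %.3f z %.1f"%tuple(s),"centre",circ(cv2.convexHull(F[:,:2].astype(np.float32))[:,0].astype(float)),"truffle",len(T),T.mean(0).round(1) if len(T) else "")
E
python3 - <<'E'
from m import *
hd=np.array([-.2124,.977]); cen=np.array([502.2,278.]); g=cen+85*hd
dishcheck(dict(np.load("s7.npz")),cen,hd,0); dishcheck(dict(np.load("t7.npz")),cen,hd,0)
movep(at(g,140),D(.214)); movel(at(g,23),max_speed=120,guard=15); rep("down")
clamp(); rep("clamp")
movel(at(g,35),max_speed=20); rep("lift")
movel(at(g,145),max_speed=60); wait(.5); rep("up")
c=camera("scene"); np.savez("s8.npz",**c); d=camera("top"); np.savez("t8.npz",**d)
dishcheck(c,cen,hd,122); dishcheck(d,cen,hd,122)
cv2.imwrite("pics/v8.png",cv2.resize(c["image"][120:300,90:390],(800,480)))
E
```

```text
flange n 370 slope along handle 0.000 across -0.004 z 23.9 centre (array([501.40774544, 280.288732  ]), np.float64(66.60881698167191)) truffle 19 [512.  274.9  26.3]
flange n 230 slope along handle 0.003 across 0.002 z 23.9 centre (array([501.40302639, 276.79017894]), np.float64(66.6701692038532)) truffle 27 [497.8 274.9  30.9]
down 33.23 [484.4 361.4   5. ] [ 0.  -0.7 -0.3] 85.6
clamp 33.88 [484.1 361.1   4.4] [-0.4 -0.7  2.4] 12.6
lift 34.63 [484.2 361.   16.2] [-1.4 -0.7 -3.3] 12.8
up 37.12 [484.2 361.  126.3] [-0.3 -0.2 -3.5] 12.7
flange n 403 slope along handle 0.011 across -0.001 z 144.7 centre (array([502.99714368, 279.72761949]), np.float64(66.43379639289688)) truffle 47 [510.8 276.3 147.9]
flange n 68 slope along handle -0.015 across -0.030 z 146.8 centre (array([485.45188251, 278.17909004]), np.float64(51.55912119043626)) truffle 2 [463.1 293.5 137.6]
```

View pics/v8.png

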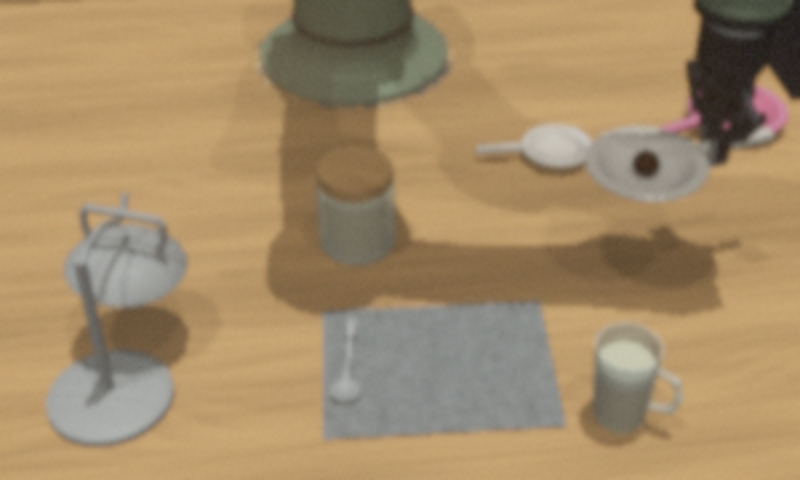

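The lid hangs freely on the hook at (125,255) and the dish is in the air at (648,163) with the truffle central. It droops only 0.011 rad. Now the turn and the move over the mat.

```bash
python3 - <<'E'
from m import *
mat=np.array([637.6,34.]); my=-.053
hd=-np.array([np.cos(my),np.sin(my)]); g=mat+85*hd
movel(at(g,145),D(np.pi/2+my),max_speed=60); rep("over")
movel(at(g,127),max_speed=40); wait(1); rep("hold")
c=camera("scene"); np.savez("s9.npz",**c); d=camera("top"); np.savez("t9.npz",**d)
dishcheck(c,mat,hd,103); dishcheck(d,mat,hd,103)
W=cloud(c); q=W[...,:2]-mat; a=q@hd; b=q@np.array([-hd[1],hd[0]])
m=(a>68)&(a<160)&(abs(b)<15)&(abs(W[...,2]-130)<6); H=W[m]; 
if len(H)>9: mm,v,_=axis(H[:,:2]); print("handle",len(H),mm,v)
cv2.imwrite("pics/v9.png",np.hstack([cv2.resize(c["image"][120:300,90:390],(500,400)),cv2.resize(d["image"][110:230,180:270],(300,400))]))
E
```

```text
over 42.87 [552.7  38.5 126.3] [-0.  -0.6 -3.1] 13.2
hold 44.47 [552.7  38.5 108.3] [-0.6  0.9 -3.7] 13.1
flange n 544 slope along handle 0.014 across -0.002 z 126.6 centre (array([636.50627872,  34.10733246]), np.float64(66.69920574962573)) truffle 59 [645.2  31.8 131. ]
few 10
handle 84 [543.76321313  39.4195589 ] [-0.98792375  0.15494082]
```

View pics/v9.png

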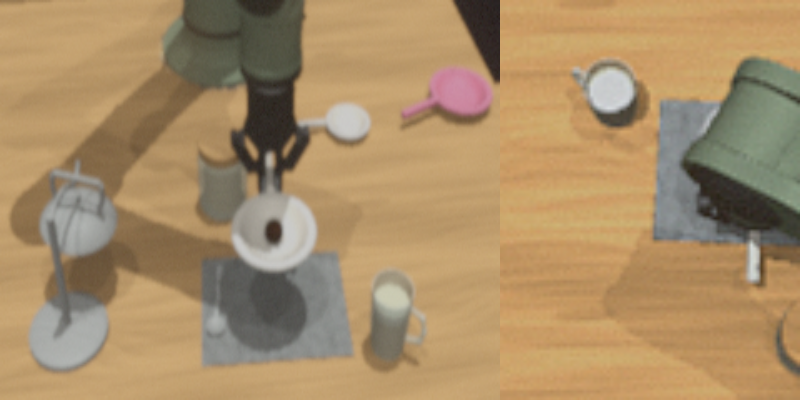

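```bash
python3 - <<'E'
from m import *
for n in("s9","t9"):
    c,W=load(n); im=c["image"].astype(int)
    H=W[(abs(W[...,0]-503)<18)&(abs(W[...,1]-41)<14)&(abs(W[...,2]-130)<9)&(im.min(2)>110)]
    if len(H)>3: print(n,len(H),H.mean(0),"yaw of handle-> centre",np.arctan2(34-H[:,1].mean(),637-H[:,0].mean()))
s=read_state(); print(s["time"],abs(s["qvel"]).max()); finish_job()
E
```

```text
s9 16 [511.45223319  44.21721354 133.74648241] yaw of handle-> centre -0.08120213693659196
t9 34 [501.8690459   39.22339853 133.46756266] yaw of handle-> centre -0.03863511040306136
44.5667 0.0016942930879010692
the job is handed in; nothing more can be done
```

I handed the job in at about 44.6 s. The lid is on the hook, and the gripper is holding the dish still over the middle of the mat with its handle pointing back towards the robot.

**What went wrong on the way:** on the first approach to the hook, the lid's edge came down on the hook tip. The wrist read about 78 N (limit 120 N), and the lid turned 0.69 rad about its bar in the grip. I set it flat on free counter, gripped it upright again, and hung it on the second try.

**Last checks:**
- **Lid:** it hangs free on the hook. The bar touched the hook at 167.0 mm (expected 167.5), and the lid was still hanging in the last picture.
- **Dish position:** the centre measures (636.5, 34.1) mm, against a mat centre of (637.6, 34). The underside is about 100 mm above the mat.
- **Level:** the dish tilts about 0.014 rad, drooping slightly away from the handle.
- **Truffle:** it shows in the middle of the dish, at the same apparent offset as before the lift.
- **Handle direction:** this check was noisy. The two cameras gave −0.08 and −0.04 rad, against the mat's −0.053 rad. An earlier fit (about −0.16 rad) is unreliable because finger points were mixed in.
- **Bystanders:** I saw no change in the glass, spoon or jar in the pictures, but did not re-measure them.

I viewed 11 pictures, one past the budget of 10.

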